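# Feed a tissue cassette into the printer nest with the push stick

## Task

Lay the white tissue cassette flat on the cassette printer's loading chute in front of the guide channel, sloped face towards the printer, then feed it through the channel with the push stick until it is fully home and the spring catches have closed behind it. Push gently (never more than about 18 N) and keep your fingers off the cassette once it is in the channel. Afterwards draw the stick out, lay it flat on the bench clear of the printer, and leave the bottle, jar and tube rack alone.

Things in the scene. Friction and masses are not known exactly. Their poses are not given: they have to be found in the camera images.
- printer: fixed white cassette printer (240 x 320 mm, 160 tall) with an aluminium loading chute out of its front. Origin: on the bench under the mouth of the chute's guide channel; +x = feed direction, z up. Chute floor: flat, 20 mm above the bench, 76 wide, from x = -105 to 195 mm (housing front). x < -16 is an open shelf without sides; flared lead-in plates (44 mm apart) run x = -16 to 0
- chute_mouth (a point): middle of the channel's mouth, on the chute floor (20 mm above printer's origin, same axes). Guide channel x = 0 to 46 mm: 31.5 wide between 12 mm high walls whose lips reach 4 mm inwards, 9.5 mm above the floor; open between. Then the dark steel nest: ramped spring catches 30 mm long, tips about 20 mm apart, rails 31.5 apart, spring plunger, hard stop
- plunger (a joint): nest's spring plunger: 0 m = out, 0.005 = cassette hard on the stop, about 0.003 = caught behind the catches. The nest is clamped anywhere in a 45 mm band of its slots: a homed cassette's tail is at x = 80 to 125 mm, to be felt. Pushing takes 1 to 6 N at the catches, up to 8 N on the plunger, then climbs steeply at the stop. Catches close in the last 2 mm; short of that the cassette springs back
- cassette_center (a point): centre, half-way up, of the white plastic tissue cassette (40 long x 28.5 wide x 6.5 mm thick, about 12 g, slotted lid), flat on the bench; +x points along its length to its sloped end, z up; at the start that end points roughly in the feed direction, within about 0.9 rad
- cassette_face (a point): lower edge of the cassette's sloped writing face: the middle of its leading end, 20 mm from the centre
- stick_grip (a point): centre of the push stick's black upright grip (45 long x 18 wide, its top 44 mm above the stick's underside; this point is 25 mm above the underside). Stick: about 60 g, flat on the bench, straight white blade 210 x 16 x 6 mm under the grip; +x points along the blade to its pushing tip, z up
- stick_tip (a point): middle of the end face of the blade, 185 mm ahead of the grip's centre and 3 mm above the underside
- bottle: bystander: white reagent bottle, 68 mm across, 150 mm tall; origin under its centre
- jar: bystander: specimen jar with a lid, 60 mm across, 75 mm tall; origin under its centre
- tube_rack: bystander: grey rack of six capped tubes, 90 x 130 mm, 94 mm tall; origin under its centre
Things that resemble listed ones, but are neither listed nor needed, are in the scene too. Several things look just like the part that bears cassette_center: the one meant starts farthest from the robot's base.

How it is judged:
On the way, in this order (a step that is already met when the one before it is completed fails the run):
1. the cassette lies flat on the loading chute in front of the channel, let go (x of cassette_center in the frame of printer between -0.085 and 0.015 m and z of cassette_center in the frame of printer between 0.02 and 0.027 m and angle between cassette_center's own z axis and vertical below 0.15 rad and contact force between the fingers and cassette below 0.05 N), for 0.2 s.
2. the stick is pushing the cassette through the channel (x of cassette_center in the frame of printer above 0.035 m and contact force between push_stick and cassette above 0.2 N).
3. the cassette is home: it holds the nest's spring plunger in (value of joint plunger above 0.0018 m and x of cassette_center in the frame of printer above 0.095 m), for 0.1 s.
At the end, for the whole second after the job is handed in: The cassette lies flat in the nest, sloped face towards the printer, held by the closed catches with the plunger pressed in at least 1.8 mm; the push stick lies flat on the bench, at rest, touching neither printer nor cassette (all of step 3 and x of cassette_face in the frame of printer above 0.11 m and angle between each of cassette_center, stick_grip's own z axis and vertical below 0.1 rad and height (world z) of stick_grip below 0.03 m and height (world z) of stick_tip below 0.008 m and contact force between push_stick and printer below 0.05 N and contact force between push_stick and cassette below 0.05 N and linear speed of each of push_stick, cassette below 0.02 m/s).
It fails at once if the stick presses on the cassette with more than 18 N (contact force between push_stick and cassette above 18 N).
It fails at once if the fingers touch the cassette once it is in the channel (contact force between the fingers and cassette above 0.3 N and x of cassette_center in the frame of printer above 0.025 m).
It fails at once if the bottle, jar or tube rack is shifted by more than 20 mm (distance of any of bottle, jar, tube_rack from where it was at the start of the episode above 0.02 m).
It also fails if it takes over 69 s, if anything falls off the work surface, if the arm or the gripper's body presses on something with over 40 N, if the wrist force passes 120 N, or if a joint passes its speed limit or range.

## Robot

A 6-joint arm with a two-finger parallel gripper is mounted at the origin on the work surface. World frame = base frame: x ahead of the robot, y to its left, z up, the work surface at z = 0. Lengths are in m, angles in rad, forces in N, time in s.
With the tool pointing down it reaches from about 0.325 to 0.9 m from the base axis. Payload 6.1 kg.
Tool frame: the origin (TCP) lies on the centre line of the jaws, within the pads' length; the fingertips stand 25 mm ahead of it and the grasp point (between the pads) lies 6 mm ahead of it (arm.finger_overhang is the distance from the TCP to the fingertips, in m); x points along the fingers, y is the direction in which the jaws open and shut, and the axes are right-handed (so a half turn about x gives the same grasp; the last joint's range is limited). The gripper opens to 85 mm and grips with 20 to 120 N. Pads are 22 mm wide; open, the fingers measure 114 mm over their backs; the gripper's body (76 mm by 85 mm) begins 54 mm behind the grasp point. The pads swing forward as they close: fully open they stand 13 mm farther back than shut.
Start: joints at [1.023, 0.22, 1.526, -0, 1.395, -0.126], TCP at [0.256, 0.57, 0.256] pointing down, gripper open.
Joint ranges: [-2.98, 2.98], [-0.91, 2.08], [0.09, 2.57], [-1.24, 4.39], [0.2, 2.65], [-2.68, 2.68]. Speed limits (rad/s): [2.57, 2.57, 3.01, 3.14, 3.14, 3.14].

## Interface

Orientations are given as a rotation vector (axis times angle).
In Python, from plant import arm, imaging gives the robot as it stands.
- The arm moves only by the tool servo_tool, never from a script. Its argument "steps" is text: rows parted by semicolons, each of 6 numbers parted by spaces: the shift along the tool's x, y, z in cm, then the turn, a rotation vector about the tool's x, y, z in units of 10 degrees (1.0 is 10 degrees). In form: tx ty tz rx ry rz; .... A call has 1 to 12 rows; each row is the pose to reach, as a shift and turn from the pose commanded when the call began, along the tool's axes at that moment; what a row does not reach only later rows make up. A row lasts 1/8 s, in which the tool goes at most 62.5 mm and 10.7 degrees, less where a joint would pass 70% of its speed; a pose out of reach is approached as far as the arm can. A call with a gripper value outside its range is refused whole. "gripper" is the closure in counts, from 0 (fully open) to 255 (shut), set as the call begins (left out, the last holds). The fingers move at their own pace and stop on an object; the grip force is fixed at half the most. Time passes only in rows, so rows that repeat a pose let the fingers close. It gives the time, the measured TCP pose, the force and the opening at its end, in the units of the state.
- arm.sense(): the state, without advancing time (a new reading comes with each control period).
- imaging.capture(name): name is "scene" or "top"; returns the picture (384x512x3 uint8, blue, green, red); there is no depth.
- imaging.calibration(name): a dict with "mtx" (3x3 intrinsics, pixels), "T" (4x4, takes a point from camera to world coordinates). Camera axes: x right, y down, z forward; pixel columns grow to the right and rows downward; lengths in m; the calibration is good to about 2 mm. A picture is of the moment at which its call begins. calibration takes no time and is no camera call.
- arm.job_done(): hands the job in, once; it reports no verdict.
Trained networks look in the newest picture that a camera, given by its name, has taken for a name from the list of things; names that differ only in an ending like _2 or _b are one class to them, and where a whole thing is asked for, a point or a joint stands for the part that bears it (a point fixed in the world has none). Each returns a list of dicts, best first, with "score" (0 to 1); they miss things now and then, are a little off and sometimes report something else, mostly with a low value. They report only what shows in the picture. A call takes as long as a camera call. They do not tell look-alikes from the thing itself.
- imaging.recognise(camera, label): "point" ([x, y, z] in m, in the coordinates of the camera as it stood for that picture, good to about 4 mm: the middle of the surface that is visible of it).
- imaging.regions_of(camera, label): "region" (384x512 bool, what is visible of it).
The state is a dict: "time_s": time; "joints": joint angles; "dq": joint speeds; "tau": joint torques, N m; "eef_pos": TCP position; "ee_rot": TCP orientation; "force": force on the tool from outside, world axes, zero at the start; "torque": the same for the moment, N m; "width": finger opening in m.
Only numpy, scipy, OpenCV 4.12 (cv2) and the standard library are available. Lean on these libraries where they do the work, as an engineer would, in place of code of your own. Each camera call takes 0.05 s, during which the arm holds its last target.

## Working session

There is one attempt and no reset: what is moved stays moved. The work goes in short steps, Python scripts to look and compute and a tool call to move; the robot and the scene stay as the last step left them, time stands still between calls to the robot, and variables do not carry over. Pictures are saved under pics/ and viewed, and the job is handed in when it is done.

Besides the shell and the picture viewer there is one more tool, called after "Emit:" as a command line: name --argument value ..., lists and objects as JSON in quotes. servo_tool: Moves the arm, as the interface text tells. Its arguments: {"type":"object","properties":{"steps":{"type":"string"},"gripper":{"type":"number"}},"required":["steps"]}

```bash
ls; mkdir -p pics
python3 - <<'E'
from plant import arm, imaging
import cv2,numpy as np
print(arm.sense()); print(arm.finger_overhang)
for n in("scene","top"):
    im=imaging.capture(n); cv2.imwrite(f"pics/{n}0.png",im)
    c=imaging.calibration(n); print(n,c["mtx"],c["T"])
    for l in("printer","cassette_center","stick_grip","bottle","jar","tube_rack"):
        for d in imaging.recognise(n,l):
            p=c["T"]@np.r_[d["point"],1]; print(l,round(d["score"],2),p[:3].round(3))
E
```

```text
pics
{'time_s': 0.0, 'joints': array([ 1.02288778e+00,  2.21248148e-01,  1.52759079e+00, -5.96741966e-06,
        1.39470873e+00, -1.26113023e-01]), 'dq': array([ 6.00016747e-04, -6.22576982e-04, -5.28848410e-04,  1.00595249e-06,
       -1.09699169e-03,  1.36398959e-04]), 'tau': array([ 1.25118786e-04, -4.96914840e+01, -3.89387119e+01, -7.49043306e-05,
        1.12904122e-02, -3.06133461e-05]), 'eef_pos': array([0.25559772, 0.56974216, 0.25519631]), 'ee_rot': array([ 0.32940124,  1.54600286, -0.33232042]), 'force': array([ 0.78248232, -0.03466515,  0.81774072]), 'torque': array([ 0.0025372 , -0.00526385,  0.0064854 ]), 'width': 0.08561729667194387}
0.025
scene [[350.93351817   0.         258.00242769]
 [  0.         350.93351817 187.14519228]
 [  0.           0.           1.        ]] [[ 0.82796643  0.44793846 -0.33737624  0.85897275]
 [ 0.56068004 -0.6500229   0.51294066 -0.33960075]
 [ 0.01046357 -0.61385777 -0.78934729  0.7206036 ]
 [ 0.          0.          0.          1.        ]]
printer 0.9 [ 0.657 -0.286  0.161]
cassette_center 0.76 [ 0.383 -0.05   0.004]
cassette_center 0.7 
[... 250 characters left out ...]
57.1163283    0.         253.55652373]
 [  0.         457.1163283  193.93896407]
 [  0.           0.           1.        ]] [[-0.02291218 -0.99438854  0.10327855  0.4652819 ]
 [-0.99972125  0.0233779   0.00330103  0.10209635]
 [-0.00569695 -0.10317412 -0.994647    0.98496388]
 [ 0.          0.          0.          1.        ]]
printer 0.77 [ 0.702 -0.274  0.159]
cassette_center 0.83 [0.375 0.037 0.002]
cassette_center 0.82 [0.462 0.012 0.014]
cassette_center 0.67 [ 0.382 -0.05   0.008]
cassette_center 0.48 [0.331 0.141 0.006]
stick_grip 0.55 [0.544 0.345 0.006]
bottle 0.76 [0.727 0.324 0.103]
bottle 0.29 [ 0.701 -0.277  0.165]
bottle 0.21 [0.465 0.014 0.011]
tube_rack 0.6 [0.748 0.084 0.056]
```

View pics/scene0.png

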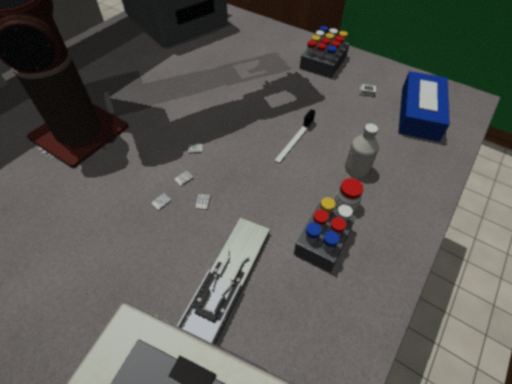

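View pics/top0.png

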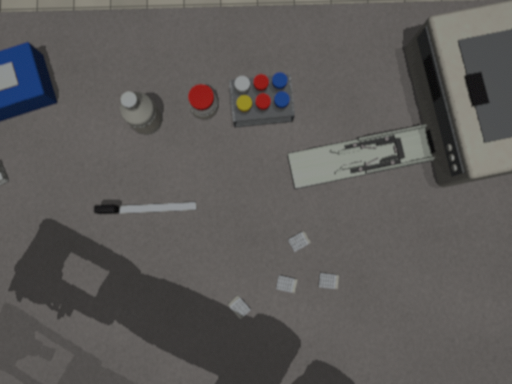

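Run:
```python
import cv2,numpy as np
t=cv2.imread("pics/top0.png");s=cv2.imread("pics/scene0.png")
r=lambda im,x0,y0,w,h,W,H:cv2.resize(im[y0:y0+h,x0:x0+w],(W,H),interpolation=cv2.INTER_CUBIC)
a=np.hstack([r(s,340,70,60,40,390,260),r(t,0,160,60,40,390,260)])
b=np.hstack([r(t,225,225,130,100,390,300),r(s,140,135,90,80,390,300)])
cv2.imwrite("pics/z1.png",np.vstack([a,b]))
cv2.imwrite("pics/z2.png",r(t,280,110,190,90,790,374))
cv2.imwrite("pics/z3.png",r(s,170,210,110,140,470,598))
```

```text
(no output)
```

View pics/z1.png

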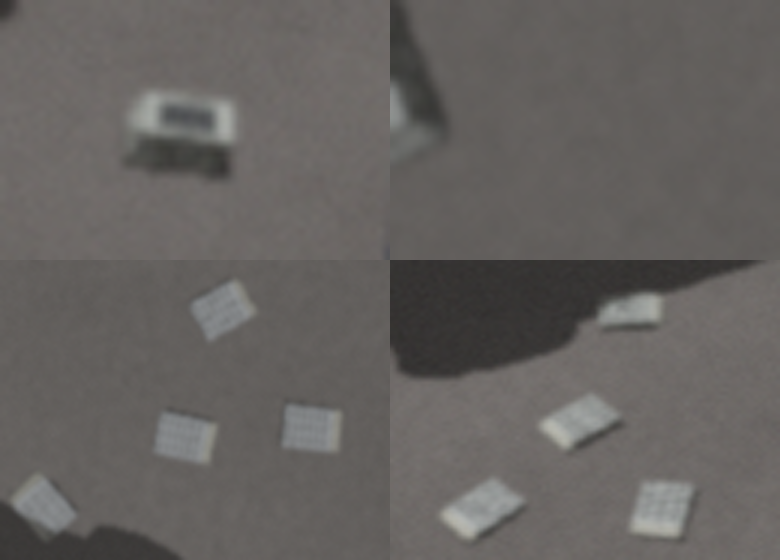

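View pics/z2.png

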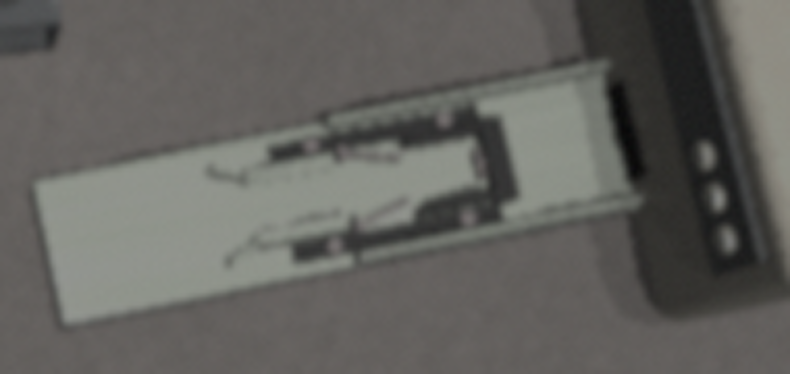

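View pics/z3.png

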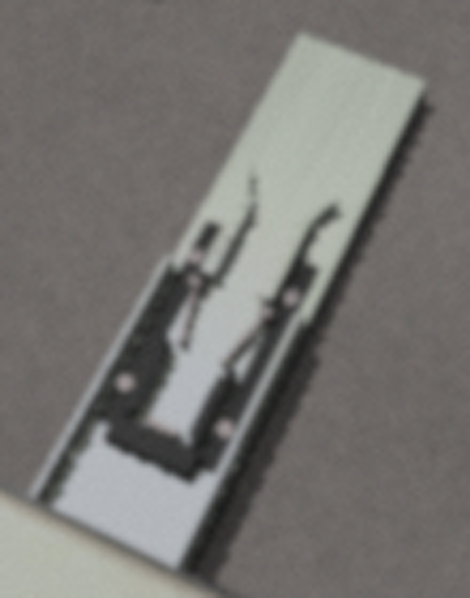

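```bash
cat > h.py <<'E'
import cv2,numpy as np
from plant import arm,imaging
C={n:imaging.calibration(n) for n in("top","scene")}
def bp(n,uv,z):
    c=C[n];uv=np.atleast_2d(uv).astype(float)
    d=np.c_[uv,np.ones(len(uv))]@np.linalg.inv(c["mtx"]).T@c["T"][:3,:3].T
    o=c["T"][:3,3];return o+d*((z-o[2])/d[:,2])[:,None]
def pj(n,P):
    c=C[n];P=np.atleast_2d(P);T=np.linalg.inv(c["T"])
    q=P@T[:3,:3].T+T[:3,3];q=q@c["mtx"].T;return q[:,:2]/q[:,2:]
def rect(n,im,z,x0,x1,y0,y1,s=0.0005):
    # output: col -> +x dir?  col = (y1-y)/s (right=-y), row=(x1-x)/s (up=+x)
    W=int((y1-y0)/s);H=int((x1-x0)/s)
    g=np.array([[x1,y1,z],[x1,y0,z],[x0,y0,z],[x0,y1,z]],float)
    M=cv2.getPerspectiveTransform(pj(n,g).astype(np.float32),np.float32([[0,0],[W,0],[W,H],[0,H]]))
    return cv2.warpPerspective(im,M,(W,H),flags=cv2.INTER_CUBIC)
E
python3 - <<'E'
from h import *
for n in("top","scene"):
    im=cv2.imread(f"pics/{n}0.png")
    for nm,z,b in(("cass",.0065,(.42,.50,-.03,.05)),("stick",.006,(.5,.6,.2,.42)),("chute",.02,(.46,.70,-.3,.02))):
        r=rect(n,im,z,*b);cv2.imwrite(f"pics/r_{n}_{nm}.png",r)
        g=cv2.cvtColor(r,cv2.COLOR_BGR2GRAY);t,m=cv2.threshold(g,0,255,cv2.THRESH_OTSU)
        cs,_=cv2.findContours(m,cv2.RETR_EXTERNAL,cv2.CHAIN_APPROX_NONE)
        for c in sorted(cs,key=cv2.contourArea)[::-1][:2]:
            (u,v),(w,h),a=cv2.minAreaRect(c)
            q=cv2.boxPoints(((u,v),(w,h),a))
            f=lambda u,v:(b[1]-v*.0005,b[3]-u*.0005)
            print(n,nm,t,"ctr",np.round(f(u,v),4),"size",w*.0005,h*.0005,round(a,1),[np.round(f(*k),4).tolist() for k in q])
E
```

```text
top cass 113.0 ctr [0.4638 0.0108] size 0.029956768035888672 0.04072774505615234 62.8 [[0.46779999136924744, 0.0357000008225441], [0.4864000082015991, -0.0005000000237487257], [0.45980000495910645, -0.0142000000923872], [0.44119998812675476, 0.02199999988079071]]
top stick 117.0 ctr [0.5431 0.3123] size 0.017657522201538087 0.16375364685058594 88.6 [[0.550000011920929, 0.39430001378059387], [0.5539000034332275, 0.2305999994277954], [0.536300003528595, 0.23019999265670776], [0.5322999954223633, 0.3939000070095062]]
top chute 115.0 ctr [ 0.6344 -0.0875] size 0.07624354553222656 0.22576824951171875 79.7 [[0.6517000198364258, 0.030400000512599945], [0.6920999884605408, -0.19169999659061432], [0.6171000003814697, -0.2054000049829483], [0.5766000151634216, 0.016699999570846558]]
top chute 115.0 ctr [ 0.6606 -0.2347] size 0.06957855987548828 0.06683773040771485 80.3 [[0.6891999840736389, -0.19589999318122864], [0.7005000114440918, -0.26179999113082886], [0.6319000124931335, -0.273499995470047], [0.6205999851226807, -0.20759999752044678]]
scene cass 129.0 ctr [0.4626 0.0097] size 0.030155773
[... 297 characters left out ...]
8.6 [[0.5485000014305115, 0.392300009727478], [0.5523999929428101, 0.2296999990940094], [0.5351999998092651, 0.22930000722408295], [0.5313000082969666, 0.3919000029563904]]
scene chute 136.0 ctr [ 0.6341 -0.113 ] size 0.08011630249023438 0.27538796997070314 81.5 [[0.6535000205039978, 0.029100000858306885], [0.694100022315979, -0.24330000579357147], [0.614799976348877, -0.2551000118255615], [0.5741999745368958, 0.01730000041425228]]
scene chute 136.0 ctr [ 0.6035 -0.2841] size 0.20340011596679688 0.04482839584350586 80.3 [[0.699999988079071, -0.24490000307559967], [0.7074999809265137, -0.2890999913215637], [0.5070000290870667, -0.32339999079704285], [0.49950000643730164, -0.2791999876499176]]
```

Run:
```python
from h import *
for n in("top","scene"):
    im=cv2.imread(f"pics/{n}0.png");b=(.54,.74,-.16,.06)
    r=rect(n,im,.02,*b)
    g=cv2.cvtColor(r,cv2.COLOR_BGR2GRAY);t,m=cv2.threshold(g,0,255,cv2.THRESH_OTSU)
    # edges: in chute coordinates approx yaw -79.7
    yaw=np.radians(-79.7);X=np.array([np.cos(yaw),np.sin(yaw)]);Y=np.array([-X[1],X[0]])
    v,u=np.nonzero(m);P=np.c_[b[1]-v*.0005,b[3]-u*.0005]
    o=np.array([.6344,.03]);xs=(P-o)@X;ys=(P-o)@Y
    L=[];
    for k in np.arange(.02,.08,.004):
        s=abs(xs-k)<.002;L.append((k,np.percentile(ys[s],.3),np.percentile(ys[s],99.7)))
    L=np.array(L);a=np.polyfit(L[:,0],L[:,1],1);c=np.polyfit(L[:,0],L[:,2],1)
    F=[]
    for k in np.arange(-.025,.026,.005):
        s=abs(ys-np.polyval((a+c)/2,0)-k)<.002;F.append((k,np.percentile(xs[s],.3)))
    F=np.array(F);f=np.polyfit(F[:,0],F[:,1],1)
    print(n,"edge slopes deg",np.degrees([a[0],c[0]]),"width",c[1]-a[1]+.0*1,"front slope",np.degrees(f[0]),f[1])
    y2=yaw+(a[0]+c[0])/2; mid=(a+c)/2
    fr=o+X*f[1]+Y*np.polyval(mid,f[1]);print("yaw",np.degrees(y2),"front mid",fr,"mouth",fr+.105*np.array([np.cos(y2),np.sin(y2)]))
    big=cv2.resize(r,None,fx=1.6,fy=1.6);cv2.imwrite(f"pics/rc_{n}.png",big)
    b=(.54,.74,-.28,.08);r=rect(n,im,.02,*b)
    pt=fr
    for d,col in((0,(0,0,255)),(.089,(0,255,0)),(.105,(0,255,0)),(.151,(255,0,0)),(.3,(0,0,255))):
        q=fr+d*np.array([np.cos(y2),np.sin(y2)]);e=np.array([-np.sin(y2),np.cos(y2)])*.038
        uv=lambda p:(int((b[3]-p[1])/.0005),int((b[1]-p[0])/.0005))
        cv2.line(r,uv(q-e),uv(q+e),col,1)
    cv2.imwrite(f"pics/rd_{n}.png",r)
```

```text
top edge slopes deg [-0.20689152 -0.41186556] width 0.07466623378541581 front slope 0.02436206786682276 0.0034661843265578903
yaw -80.00937854005291 front mid [0.61457061 0.02287343] mouth [ 0.63278674 -0.08053436]
scene edge slopes deg [-0.17054292  0.52476533] width 0.07423374272038322 front slope 0.3545546540409319 0.0028886586410947442
yaw -79.52288879790545 front mid [0.61134277 0.02287382] mouth [ 0.63043626 -0.08037558]
```

View pics/rd_top.png

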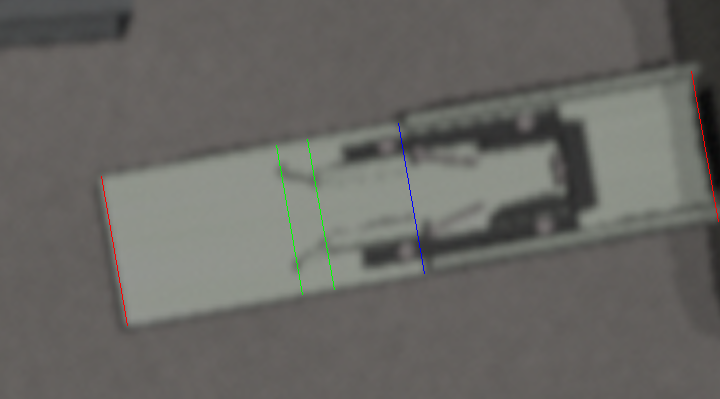

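View pics/rd_scene.png

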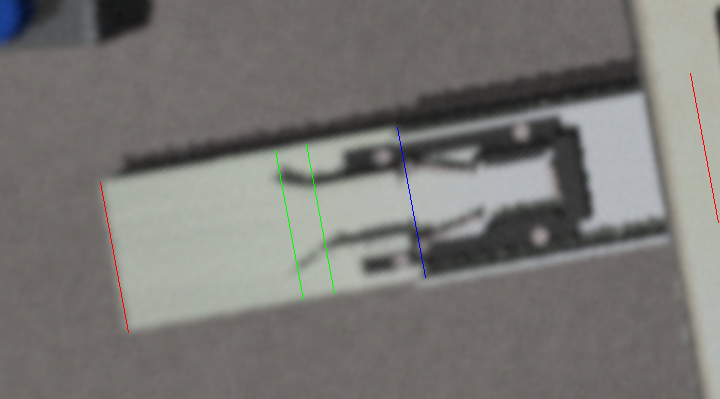

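View pics/r_top_stick.png

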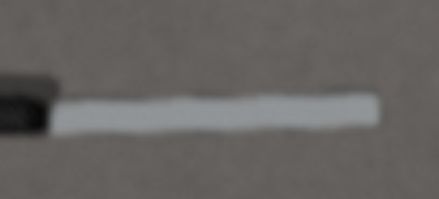

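```bash
cat >> h.py <<'E'
from scipy.spatial.transform import Rotation as Ro
def plan(*tg):
    s=arm.sense();R0=Ro.from_rotvec(s["ee_rot"]);p0=np.array(s["eef_pos"])
    y=R0.as_matrix()[:,1];f0=np.arctan2(y[1],y[0])
    print("t",s["time_s"],"p",p0.round(4),"phi",np.degrees(f0).round(2),"tilt",R0.as_matrix()[:2,0].round(4),"j",np.round(s["joints"],2),"F",np.round(s["force"],2),"w",round(s["width"],4))
    for x,yy,z,f in tg:
        f=np.radians(f);c=[f+k*np.pi for k in(-2,-1,0,1,2)];f=min(c,key=lambda a:abs(a-f0))
        R1=Ro.from_matrix(np.array([[0,0,-1],[np.cos(f),np.sin(f),0],[np.sin(f),-np.cos(f),0]]).T)
        d=R0.inv().apply(np.array([x,yy,z])-p0)*100;r=(R0.inv()*R1).as_rotvec()*180/np.pi/10
        print("->",d.round(2),r.round(3))
E
python3 - <<'E'
from h import *
plan((.463,.0103,.09,-62.8+90),(.463,.0103,.025,-62.8+90))
E
```

```text
t 0.7 p [0.2559 0.5702 0.2563] phi 65.83 tilt [ 0. -0.] j [ 1.02  0.22  1.53 -0.    1.39 -0.13] F [ 0.21  0.2  -0.94] w 0.0854
-> [ 16.63 -42.6   41.82] [ 3.863  0.    -0.   ]
-> [ 23.13 -42.6   41.82] [ 3.863  0.    -0.   ]
```

Emit:
servo_tool --steps "16.6 -42.6 41.8 3.86 0 0;16.6 -42.6 41.8 3.86 0 0;16.6 -42.6 41.8 3.86 0 0;16.6 -42.6 41.8 3.86 0 0;16.6 -42.6 41.8 3.86 0 0;16.6 -42.6 41.8 3.86 0 0;16.6 -42.6 41.8 3.86 0 0;16.6 -42.6 41.8 3.86 0 0;16.6 -42.6 41.8 3.86 0 0;16.6 -42.6 41.8 3.86 0 0;16.6 -42.6 41.8 3.86 0 0;16.6 -42.6 41.8 3.86 0 0" --gripper 0

```text
time_s: 2.2
eef_pos: [0.4627, 0.0104, 0.0903]
ee_rot: [0.853, 1.398, -0.853]
force: [-0.5, 0.2, 0.7]
width: 0.0853
```

Run:
```python
from h import *
plan((.463,.0103,.05,27.2),(.463,.0103,.025,27.2))
im=imaging.capture("scene");cv2.imwrite("pics/s1.png",cv2.resize(im[90:282,80:336],(768,576)))
```

```text
t 2.2 p [0.4627 0.0104 0.0903] phi 27.17 tilt [-0.0005  0.0004] j [-0.15  0.03  2.08  0.    1.04 -0.62] F [-0.5   0.24  0.74] w 0.0853
-> [4.03 0.02 0.02] [-0.003 -0.003  0.001]
-> [6.53 0.02 0.03] [-0.003 -0.003  0.001]
```

View pics/s1.png

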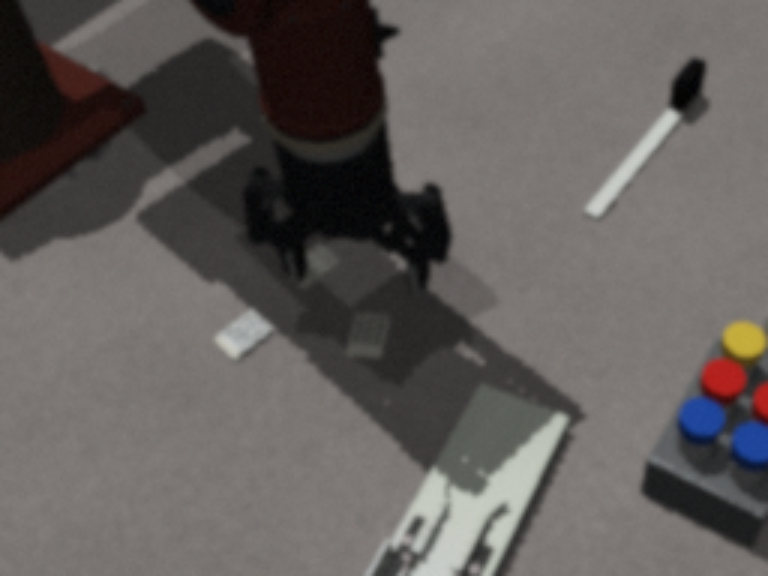

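Emit:
servo_tool --steps "3 0 0 0 0 0;6 0 0 0 0 0;6.6 0 0 0 0 0;6.6 0 0 0 0 0;6.6 0 0 0 0 0"

```text
time_s: 2.88
eef_pos: [0.464, 0.0107, 0.0256]
ee_rot: [0.852, 1.395, -0.851]
force: [-0.1, 0.4, 0.7]
width: 0.0855
```

Emit:
servo_tool --steps "0 0 0 0 0 0;0 0 0 0 0 0;0 0 0 0 0 0;0 0 0 0 0 0;0 0 0 0 0 0;0 0 0 0 0 0;0 0 0 0 0 0" --gripper 255

```text
time_s: 3.75
eef_pos: [0.4635, 0.0103, 0.025]
ee_rot: [0.853, 1.396, -0.852]
force: [-0.8, 1.0, 6.2]
width: 0.0266
```

Run:
```python
from h import *
ps=-79.8;X=np.array([np.cos(np.radians(ps)),np.sin(np.radians(ps))]);m=np.array([.6316,-.0805])
q=m-.05*X; print(q)
plan((.463,.0103,.12,27.2),(*q,.1,ps+90),(*q,.0465,ps+90))
```

```text
[ 0.62274576 -0.03129022]
t 3.75 p [0.4635 0.0103 0.025 ] phi 27.23 tilt [ 0.0011 -0.0002] j [-0.15  0.15  2.1   0.    0.89 -0.62] F [-0.8   0.96  6.23] w 0.0266
-> [-9.5  -0.03 -0.02] [ 0.003  0.004 -0.005]
-> [-7.48 12.27 10.99] [ 1.703  0.003 -0.006]
-> [-2.13 12.26 10.98] [ 1.703  0.003 -0.006]
```

Emit:
servo_tool --steps "-5 0 0 0 0 0;-9 0 0 0 0 0;-9 0 0 0 0 0"

```text
time_s: 4.12
eef_pos: [0.4656, 0.01, 0.1178]
ee_rot: [0.854, 1.39, -0.849]
force: [-0.1, 0.1, -0.8]
width: 0.0264
```

Run:
```python
from h import *
im=imaging.capture("scene");cv2.imwrite("pics/s2.png",cv2.resize(im[90:282,80:336],(768,576)))
plan((.6227,-.0313,.1,10.2))
```

```text
t 4.175 p [0.464  0.0102 0.1157] phi 27.23 tilt [ 0.0035 -0.0005] j [-0.15 -0.01  2.06 -0.    1.09 -0.62] F [0.05 0.13 0.07] w 0.0261
-> [ 1.63 12.21 10.95] [ 1.703  0.009 -0.018]
```

View pics/s2.png

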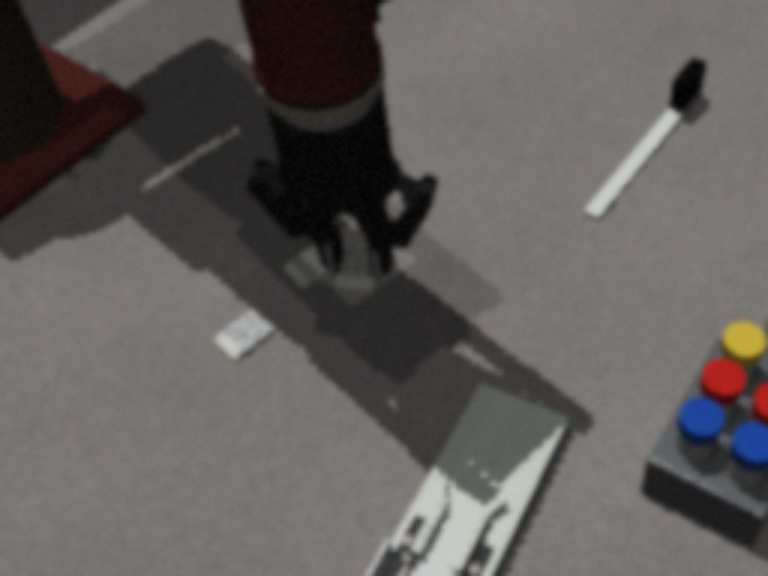

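The picture shows the cassette held between the fingers, about (350,270), with its place on the bench empty. Next I carry it over the shelf.

Emit:
servo_tool --steps "0.8 6 5.5 0.9 0 0;1.5 12.2 10.95 1.7 0 0;1.5 12.2 10.95 1.7 0 0;1.5 12.2 10.95 1.7 0 0;1.5 12.2 10.95 1.7 0 0;1.5 12.2 10.95 1.7 0 0"

```text
time_s: 4.92
eef_pos: [0.62, -0.0306, 0.0987]
ee_rot: [1.076, 1.29, -1.077]
force: [0.6, 0.5, -0.1]
width: 0.0266
```

Run:
```python
from h import *
im=imaging.capture("scene");cv2.imwrite("pics/s3.png",cv2.resize(im[150:342,130:386],(768,576)))
im=imaging.capture("top");cv2.imwrite("pics/t3.png",cv2.resize(im[60:252,220:476],(768,576)))
plan((.6227,-.0313,.0455,10.2))
```

```text
t 5.025 p [ 0.6206 -0.0307  0.0995] phi 10.25 tilt [-0.0002  0.0001] j [-0.18  0.37  1.66  0.    1.12 -0.36] F [ 1.17 -0.26  0.18] w 0.0262
-> [5.4  0.2  0.09] [ 0.005 -0.001  0.001]
```

View pics/s3.png

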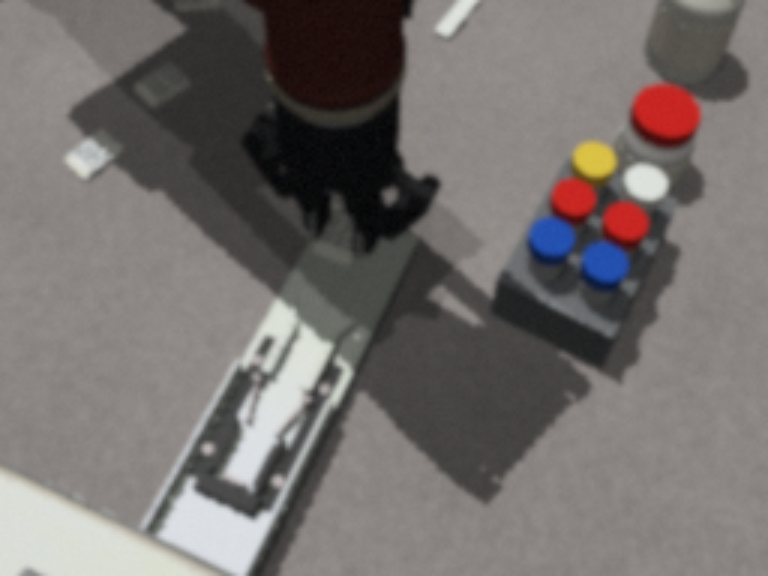

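View pics/t3.png

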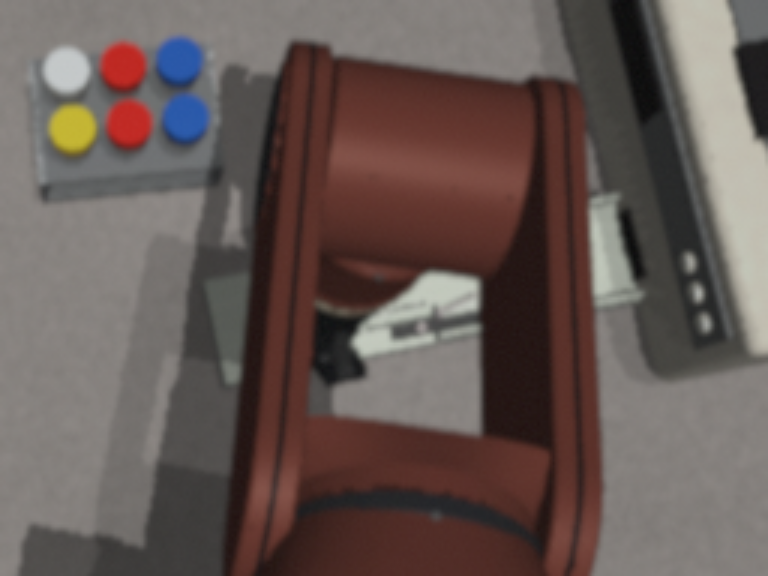

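Emit:
servo_tool --steps "2.5 0.2 0.1 0 0 0;4.6 0.2 0.1 0 0 0;5.1 0.2 0.1 0 0 0;5.3 0.2 0.1 0 0 0;5.3 0.2 0.1 0 0 0;5.3 0.2 0.1 0 0 0"

```text
time_s: 5.78
eef_pos: [0.6242, -0.0318, 0.0472]
ee_rot: [1.077, 1.287, -1.076]
force: [0.7, -0.7, 0.6]
width: 0.0262
```

Emit:
servo_tool --steps "0.1 0 0 0 0 0;0.1 0 0 0 0 0;0.1 0 0 0 0 0"

```text
time_s: 6.15
eef_pos: [0.6236, -0.0318, 0.0454]
ee_rot: [1.077, 1.288, -1.077]
force: [0.9, 0.2, 0.4]
width: 0.0263
```

Emit:
servo_tool --steps "0.05 0 0 0 0 0;0.05 0 0 0 0 0"

```text
time_s: 6.4
eef_pos: [0.6237, -0.0317, 0.0451]
ee_rot: [1.077, 1.288, -1.077]
force: [-0.8, 1.0, 2.9]
width: 0.0263
```

Emit:
servo_tool --steps "0 0 0 0 0 0;0 0 0 0 0 0;0 0 0 0 0 0;0 0 0 0 0 0;-2 0 0 0 0 0;-6 0 0 0 0 0;-9 0 0 0 0 0;-10 0 0 0 0 0" --gripper 0

```text
time_s: 7.4
eef_pos: [0.6255, -0.0321, 0.1489]
ee_rot: [1.078, 1.283, -1.073]
force: [-1.1, 0.2, -0.9]
width: 0.0852
```

Run:
```python
from h import *
u=Ro.from_euler('z',-88.6,degrees=True).apply([1,0,0])[:2]
g=np.array([.5445,.2307])-.185*u;print("grip",g)
plan((*g,.15,1.4),(*g,.05,1.4))
```

```text
grip [0.53998005 0.41564478]
t 7.4 p [ 0.6255 -0.0321  0.1489] phi 10.23 tilt [ 0.0058 -0.0011] j [-0.18  0.31  1.62 -0.    1.2  -0.36] F [-1.05  0.16 -0.91] w 0.0852
-> [ -0.21  -0.46 -45.58] [ 0.883  0.01  -0.033]
-> [  9.79  -0.52 -45.6 ] [ 0.883  0.01  -0.033]
```

Emit:
servo_tool --steps "0 -0.5 -45.6 0.9 0 0;0 -0.5 -45.6 0.9 0 0;0 -0.5 -45.6 0.9 0 0;0 -0.5 -45.6 0.9 0 0;0 -0.5 -45.6 0.9 0 0;0 -0.5 -45.6 0.9 0 0;0 -0.5 -45.6 0.9 0 0;0 -0.5 -45.6 0.9 0 0;0 -0.5 -45.6 0.9 0 0;0 -0.5 -45.6 0.9 0 0"

```text
time_s: 8.65
eef_pos: [0.538, 0.4144, 0.1443]
ee_rot: [1.193, 1.218, -1.195]
force: [0.6, -0.0, -0.2]
width: 0.0854
```

Run:
```python
from h import *
plan((.540,.4156,.1,1.4),(.540,.4156,.03,1.4))
for n in("scene","top"):
    im=imaging.capture(n);cv2.imwrite(f"pics/{n}4.png",im)
b=(.54,.74,-.28,.08);r=rect("top",im,.0265,*b);cv2.imwrite("pics/rc4.png",r)
s=cv2.imread("pics/scene4.png");cv2.imwrite("pics/s4.png",np.vstack([cv2.resize(s[60:180,230:430],(600,360)), rect("scene",s,.0265,.56,.7,-.2,.1)]))
```

```text
t 8.65 p [0.538  0.4144 0.1443] phi 1.16 tilt [-0.0006 -0.0012] j [ 0.54  0.44  1.47 -0.    1.24  0.52] F [ 0.62 -0.03 -0.17] w 0.0854
-> [ 4.43  0.2  -0.12] [-0.024  0.007  0.004]
-> [11.43  0.21 -0.13] [-0.024  0.007  0.004]
```

View pics/rc4.png

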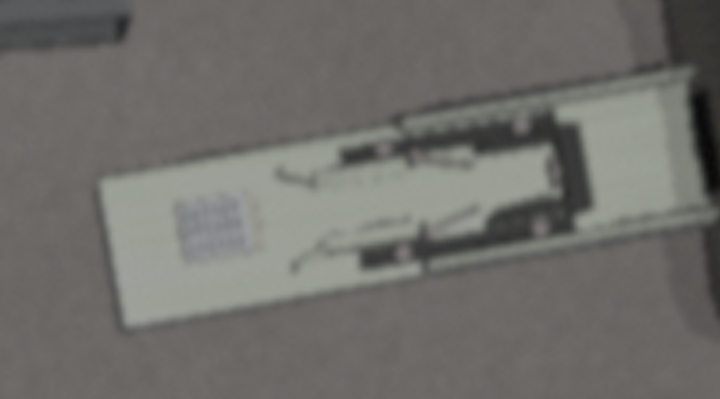

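View pics/s4.png

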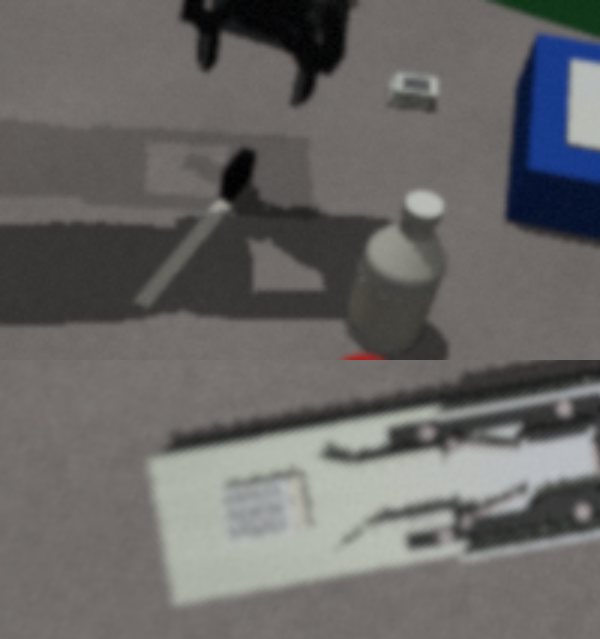

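Emit:
servo_tool --steps "4 0.2 -0.1 0 0 0;8 0.2 -0.1 0 0 0;10.5 0.2 -0.1 0 0 0;11.1 0.2 -0.1 0 0 0;11.1 0.2 -0.1 0 0 0;11.1 0.2 -0.1 0 0 0"

```text
time_s: 9.5
eef_pos: [0.541, 0.4175, 0.0358]
ee_rot: [1.196, 1.218, -1.191]
force: [-0.1, 0.1, 0.7]
width: 0.0856
```

Emit:
servo_tool --steps "0 0 0 0 0 0;0 0 0 0 0 0;0 0 0 0 0 0;0 0 0 0 0 0;0 0 0 0 0 0;0 0 0 0 0 0;0 0 0 0 0 0;0 0 0 0 0 0" --gripper 255

```text
time_s: 10.5
eef_pos: [0.5397, 0.4173, 0.034]
ee_rot: [1.194, 1.219, -1.193]
force: [-0.1, 0.6, 1.8]
width: 0.0172
```

Run:
```python
from h import *
plan((.540,.4156,.1,1.4))
for n in("scene",):
    im=imaging.capture(n);cv2.imwrite(f"pics/s5.png",cv2.resize(im[60:210,230:430],(800,600)))
```

```text
t 10.5 p [0.5397 0.4173 0.034 ] phi 1.23 tilt [0.0003 0.0003] j [0.54 0.58 1.5  0.   1.06 0.52] F [-0.07  0.56  1.78] w 0.0172
-> [-6.6   0.02  0.17] [-0.017 -0.002 -0.002]
```

View pics/s5.png

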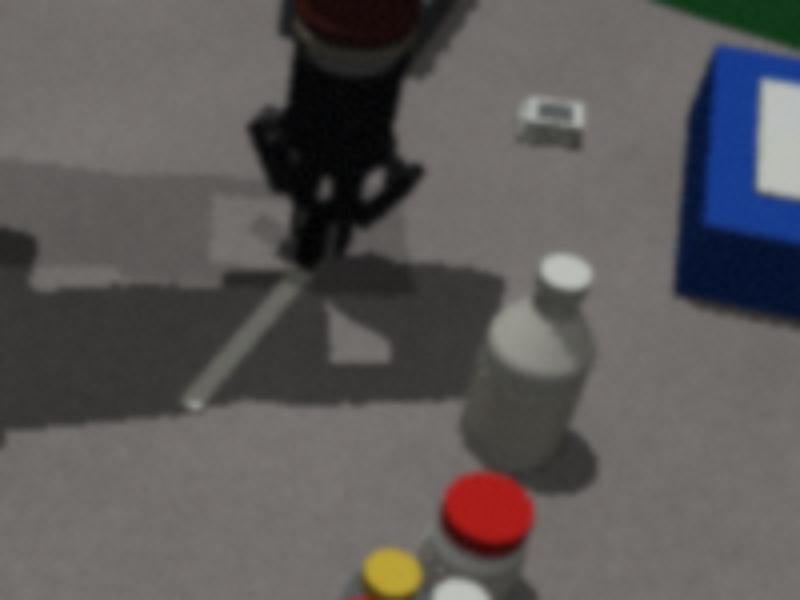

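```bash
cat >> h.py <<'E'
PS=-79.8;X=np.array([np.cos(np.radians(PS)),np.sin(np.radians(PS))]);Y=np.array([-X[1],X[0]]);M=np.array([.6316,-.0805]);L=.1867
def grip(xt,lat=0): return M+(xt-L)*X+lat*Y
def where():
    s=arm.sense();p=s["eef_pos"][:2]-M;F=s["force"][:2];print("tip x",round(p@X+L,4),"lat",round(p@Y,4),"Ff",round(F@X,2),"Fl",round(F@Y,2))
E
python3 - <<'E'
from h import *
plan((*grip(-.11),.08,10.2))
E
```

```text
t 10.55 p [0.5398 0.4173 0.034 ] phi 1.23 tilt [0.0004 0.0003] j [0.54 0.58 1.5  0.   1.06 0.52] F [0.36 0.44 2.81] w 0.0176
-> [-4.6   3.49 20.66] [-0.897 -0.002 -0.002]
```

Emit:
servo_tool --steps "-2.5 0 0 0 0 0;-4.6 0 2 0 0 0;-4.6 0.8 7 -0.3 0 0;-4.6 1.6 12 -0.6 0 0;-4.6 2.6 17 -0.9 0 0;-4.6 3.5 20.7 -0.9 0 0;-4.6 3.5 20.7 -0.9 0 0;-4.6 3.5 20.7 -0.9 0 0;-4.6 3.5 20.7 -0.9 0 0"

```text
time_s: 11.68
eef_pos: [0.5786, 0.212, 0.0795]
ee_rot: [1.076, 1.289, -1.076]
force: [0.3, 0.2, 0.2]
width: 0.0173
```

Run:
```python
from h import *
where();plan((*grip(-.10),.056,10.2))
zb=.08-.034+.006
a=imaging.capture("scene");cv2.imwrite("pics/scene6.png",a);cv2.imwrite("pics/s6.png",cv2.resize(a[100:325,150:400],None,fx=2.6,fy=2.6))
b=(.54,.74,-.2,.2);r=rect("top",imaging.capture("top"),zb,*b);cv2.imwrite("pics/rc6.png",r)
```

```text
tip x -0.1106 lat -0.0004 Ff -0.13 Fl 0.36
t 11.675 p [0.5786 0.212  0.0795] phi 10.3 tilt [-0.0005  0.0001] j [0.22 0.38 1.68 0.   1.08 0.04] F [0.33 0.19 0.16] w 0.0173
-> [2.35 0.04 1.06] [ 0.01  -0.001  0.003]
```

View pics/s6.png

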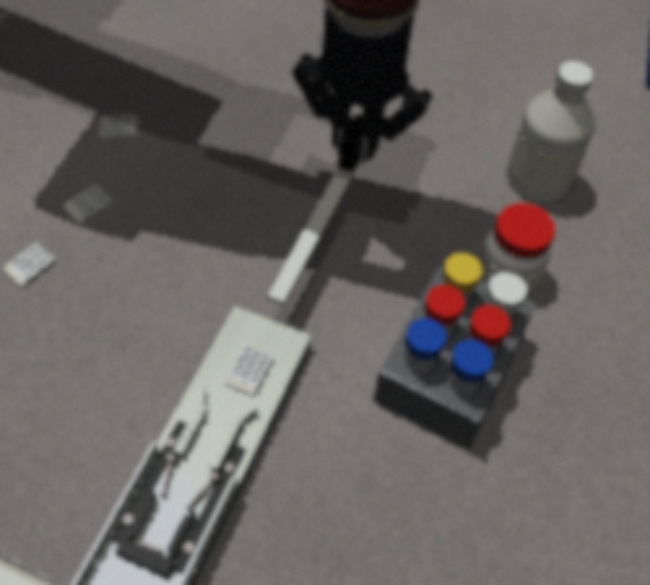

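View pics/rc6.png

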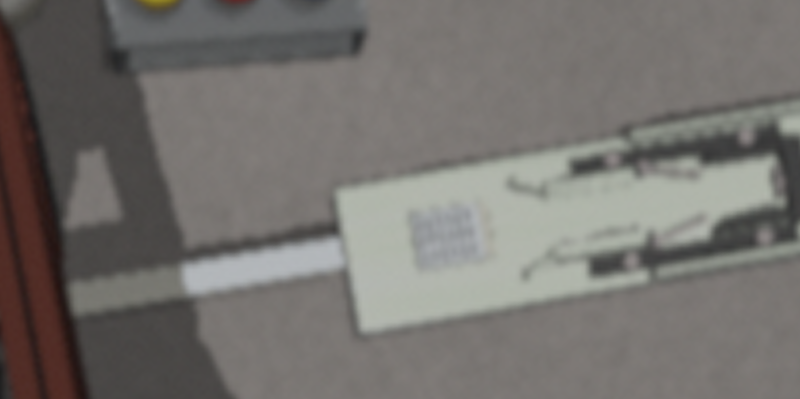

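Emit:
servo_tool --steps "1 0 1 0 0 0;2.1 0 1 0 0 0;2.4 0 1 0 0 0;2.4 0 1 0 0 0;2.4 0 1 0 0 0"

```text
time_s: 12.4
eef_pos: [0.581, 0.2012, 0.056]
ee_rot: [1.077, 1.288, -1.076]
force: [0.7, 0.3, -0.5]
width: 0.0174
```

```bash
cat > lat.py <<'E'
from h import *
import sys
tag=sys.argv[1]
where();s=arm.sense();zb=s["eef_pos"][2]-.034+.006;print("blade top z",zb, "z",s["eef_pos"][2],"F",np.round(s["force"],2))
th=np.radians(PS)
ims={n:imaging.capture(n) for n in("top","scene")}
out=[]
for n,im in ims.items():
    # rectify along printer axes at blade plane: col = x from -.25..0.15, row = -y.. 
    S=.0005;x0,x1,h=-.25,.15,.05;W=int((x1-x0)/S);H=int(2*h/S)
    g=np.array([[*(M+a*X+b*Y)] for a,b in((x0,h),(x1,h),(x1,-h),(x0,-h))])
    for z in(zb,.02):
        Q=cv2.getPerspectiveTransform(pj(n,np.c_[g,np.full(4,z)]).astype(np.float32),np.float32([[0,0],[W,0],[W,H],[0,H]]))
        r=cv2.warpPerspective(im,Q,(W,H),flags=cv2.INTER_CUBIC);r=cv2.copyMakeBorder(r,0,4,0,0,cv2.BORDER_CONSTANT);out.append(r)
cv2.imwrite(f"pics/lat{tag}a.png",np.vstack(out[:2]));cv2.imwrite(f"pics/lat{tag}b.png",np.vstack(out[2:]))
E
python3 lat.py 1
```

```text
tip x -0.0995 lat 0.0001 Ff -0.19 Fl 0.75
blade top z 0.028010294332009966 z 0.05601029433200997 F [ 0.7   0.32 -0.46]
```

View pics/lat1a.png

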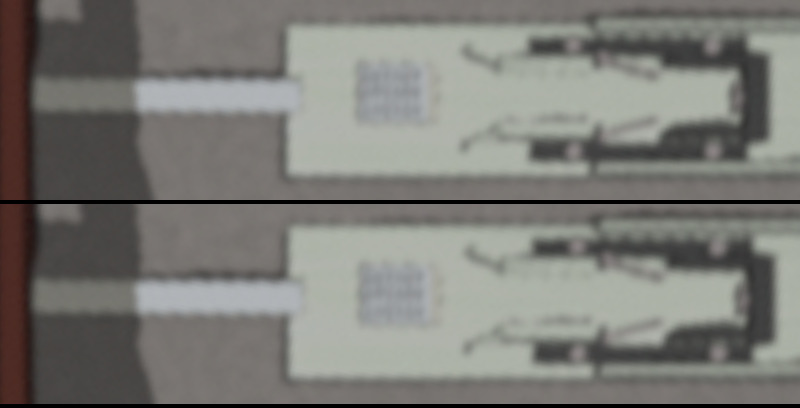

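View pics/lat1b.png

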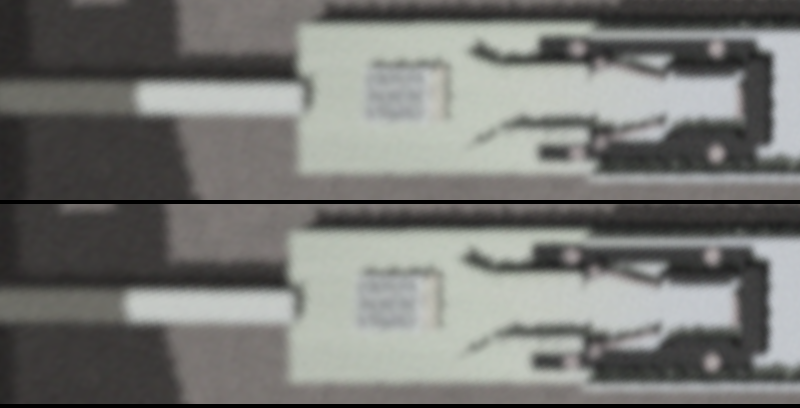

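Run:
```python
import cv2,numpy as np
for f in"ab":
    im=cv2.cvtColor(cv2.imread(f"pics/lat1{f}.png"),cv2.COLOR_BGR2GRAY).astype(float)
    def e(off,c0,c1,a,b):
        p=im[off:off+200,c0:c1].mean(1);p=cv2.GaussianBlur(p[:,None],(1,5),1)[:,0];d=np.gradient(p)
        i=a+np.argmax(d[a:b]);j=a+np.argmin(d[a:b])
        sub=lambda k,s:k+0.5*(s*d[k-1]-s*d[k+1])/(s*d[k-1]-2*s*d[k]+s*d[k+1])
        i,j=sub(i,1),sub(j,-1);return round(i,1),round(j,1),"mid mm",round((100-(i+j)/2)*.5,2)
    for c in((150,200),(200,250),(245,285)):print(f,"blade",c,e(0,*c,70,130))
    for c in((305,345),(345,400),(400,450)):print(f,"chute",c,e(204,*c,5,195))
```

```text
a blade (150, 200) (np.float64(78.9), np.float64(110.8), 'mid mm', np.float64(2.58))
a blade (200, 250) (np.float64(78.8), np.float64(111.4), 'mid mm', np.float64(2.46))
a blade (245, 285) (np.float64(79.1), np.float64(111.8), 'mid mm', np.float64(2.29))
a chute (305, 345) (np.float64(22.4), np.float64(173.4), 'mid mm', np.float64(1.03))
a chute (345, 400) (np.float64(22.1), np.float64(173.5), 'mid mm', np.float64(1.1))
a chute (400, 450) (np.float64(21.7), np.float64(173.2), 'mid mm', np.float64(1.28))
b blade (150, 200) (np.float64(80.8), np.float64(114.5), 'mid mm', np.float64(1.18))
b blade (200, 250) (np.float64(81.2), np.float64(114.3), 'mid mm', np.float64(1.12))
b blade (245, 285) (np.float64(81.3), np.float64(115.2), 'mid mm', np.float64(0.86))
b chute (305, 345) (np.float64(25.4), np.float64(178.5), 'mid mm', np.float64(-0.97))
b chute (345, 400) (np.float64(25.2), np.float64(178.9), 'mid mm', np.float64(-1.04))
b chute (400, 450) (np.float64(24.4), np.float64(178.9), 'mid mm', np.float64(-0.82))
```

Emit:
servo_tool --steps "0 -0.28 0 -0.04 0 0;0 -0.28 0 -0.04 0 0;0 -0.28 0 -0.04 0 0"

```text
time_s: 12.88
eef_pos: [0.5781, 0.2006, 0.0559]
ee_rot: [1.071, 1.291, -1.071]
force: [-0.7, 0.6, -0.6]
width: 0.0175
```

```bash
python3 lat.py 2
python3 - <<'E'
import cv2,numpy as np
from h import *
plan()
for f in"ab":
    im=cv2.cvtColor(cv2.imread(f"pics/lat2{f}.png"),cv2.COLOR_BGR2GRAY).astype(float)
    def e(off,c0,c1,a,b):
        p=im[off:off+200,c0:c1].mean(1);p=cv2.GaussianBlur(p[:,None],(1,5),1)[:,0];d=np.gradient(p)
        i=a+np.argmax(d[a:b]);j=a+np.argmin(d[a:b])
        sub=lambda k,s:k+0.5*(s*d[k-1]-s*d[k+1])/(s*d[k-1]-2*s*d[k]+s*d[k+1])
        i,j=sub(i,1),sub(j,-1);return round((100-(i+j)/2)*.5,2)
    print(f,"blade",[e(0,*c,70,130) for c in((150,200),(200,250),(245,285))])
    print(f,"chute",[e(204,*c,5,195) for c in ((305,345),(345,400),(400,450))])
E
```

```text
tip x -0.0995 lat -0.0029 Ff -0.68 Fl -0.63
blade top z 0.02791000893260482 z 0.055910008932604824 F [-0.74  0.56 -0.65]
t 12.975 p [0.5781 0.2006 0.0559] phi 10.63 tilt [0.0002 0.    ] j [ 0.21  0.41  1.7  -0.    1.04  0.02] F [ 0.49  0.53 -0.52] w 0.0172
a blade [np.float64(0.35), np.float64(0.39), np.float64(0.51)]
a chute [np.float64(1.04), np.float64(1.1), np.float64(1.22)]
b blade [np.float64(-1.04), np.float64(-0.97), np.float64(-0.9)]
b chute [np.float64(-0.94), np.float64(-1.0), np.float64(-0.74)]
```

Emit:
servo_tool --steps "0.08 0 0.8 0 0 0;0.08 0 1.6 0 0 0;0.08 0 2.1 0 0 0;0.08 0 2.5 0 0 0;0.08 0 2.9 0 0 0;0.08 0 3.3 0 0 0;0.08 0 3.7 0 0 0;0.08 0 4.1 0 0 0;0.08 0 4.5 0 0 0;0.08 0 5.0 0 0 0;0.08 0 5.5 0 0 0;0.08 0 5.5 0 0 0"

```text
time_s: 14.48
eef_pos: [0.5883, 0.1461, 0.055]
ee_rot: [1.072, 1.291, -1.072]
force: [0.9, 0.5, 0.1]
width: 0.0173
```

```bash
python3 lat.py 3
```

```text
tip x -0.044 lat -0.0025 Ff -0.31 Fl 0.93
blade top z 0.026976080314759315 z 0.05497608031475932 F [0.86 0.47 0.12]
```

View pics/lat3a.png

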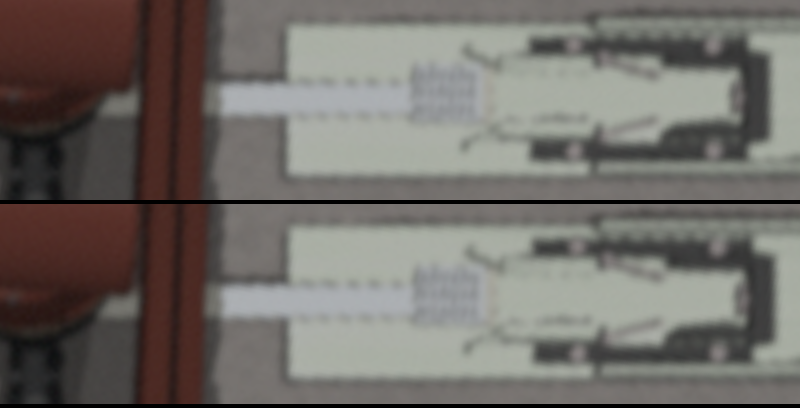

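View pics/lat3b.png

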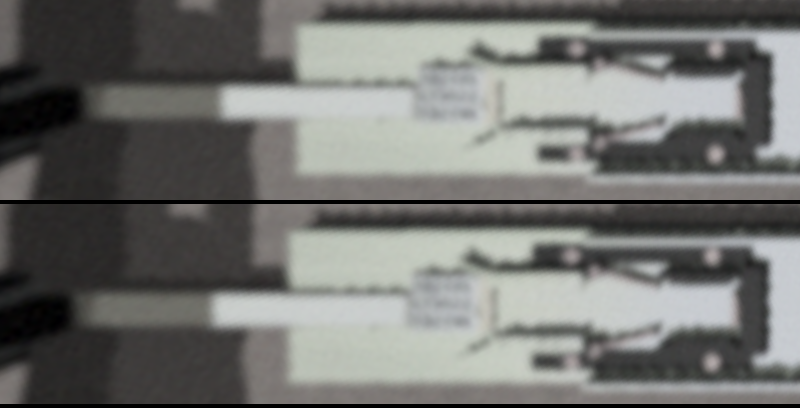

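Emit:
servo_tool --steps "0 0 0.3 0 0 0;0 0 0.6 0 0 0;0 0 0.9 0 0 0;0 0 1.2 0 0 0"

```text
time_s: 15.08
eef_pos: [0.5905, 0.1345, 0.055]
ee_rot: [1.071, 1.291, -1.071]
force: [-0.1, 0.4, -1.0]
width: 0.0172
```

Emit:
servo_tool --steps "0 0 0.3 0 0 0;0 0 0.6 0 0 0;0 0 0.9 0 0 0;0 0 1.2 0 0 0"

```text
time_s: 15.58
eef_pos: [0.5927, 0.1228, 0.055]
ee_rot: [1.071, 1.291, -1.071]
force: [-0.7, 0.0, -0.3]
width: 0.0173
```

Emit:
servo_tool --steps "0 0 0.3 0 0 0;0 0 0.6 0 0 0;0 0 0.9 0 0 0;0 0 1.2 0 0 0"

```text
time_s: 16.08
eef_pos: [0.5949, 0.111, 0.055]
ee_rot: [1.071, 1.291, -1.071]
force: [-0.3, -0.4, -0.1]
width: 0.0174
```

```bash
python3 lat.py 4
```

```text
tip x -0.0083 lat -0.0022 Ff 0.34 Fl -0.39
blade top z 0.0270255828214502 z 0.0550255828214502 F [-0.32 -0.4  -0.08]
```

View pics/lat4a.png

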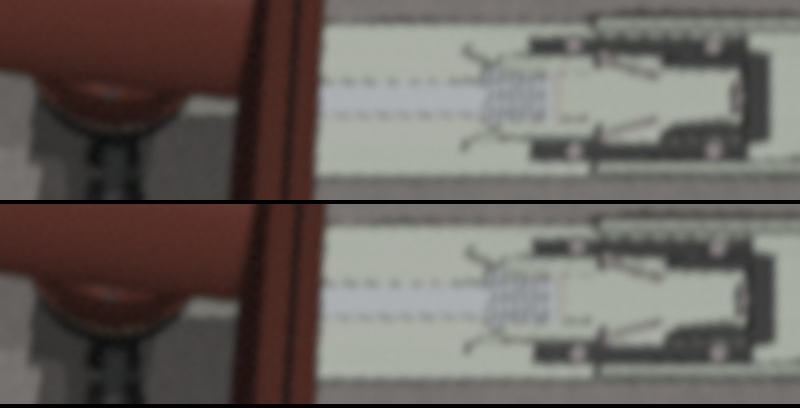

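View pics/lat4b.png

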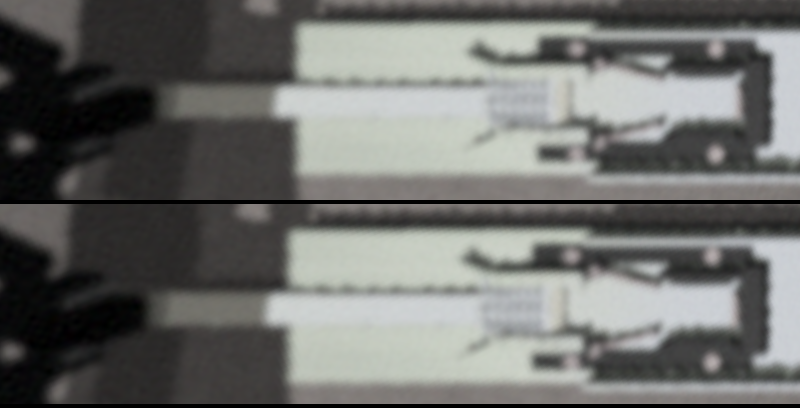

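Emit:
servo_tool --steps "0 0 0.3 0 0 0;0 0 0.6 0 0 0;0 0 0.9 0 0 0;0 0 1.2 0 0 0;0 0 1.5 0 0 0;0 0 1.8 0 0 0"

```text
time_s: 16.92
eef_pos: [0.5982, 0.0933, 0.055]
ee_rot: [1.071, 1.291, -1.071]
force: [-0.6, 0.0, -0.6]
width: 0.0175
```

Emit:
servo_tool --steps "0 0 0.2 0 0 0;0 0 0.4 0 0 0;0 0 0.6 0 0 0;0 0 0.8 0 0 0"

```text
time_s: 17.42
eef_pos: [0.5997, 0.0856, 0.055]
ee_rot: [1.071, 1.291, -1.071]
force: [0.5, -1.2, -2.0]
width: 0.0173
```

Emit:
servo_tool --steps "0 0 0.2 0 0 0;0 0 0.4 0 0 0;0 0 0.6 0 0 0;0 0 0.8 0 0 0"

```text
time_s: 17.92
eef_pos: [0.601, 0.0779, 0.055]
ee_rot: [1.072, 1.292, -1.072]
force: [-1.8, 1.9, -0.9]
width: 0.017
```

```bash
python3 -c "
from h import *;where();plan()"
```

```text
tip x 0.0254 lat -0.002 Ff -2.22 Fl -1.45
t 17.925 p [0.601  0.0779 0.055 ] phi 10.62 tilt [-0.0003  0.0005] j [-0.    0.4   1.72  0.    1.03 -0.19] F [-1.82  1.93 -0.86] w 0.017
```

Emit:
servo_tool --steps "0 -0.01 0.2 0 0 0;0 -0.01 0.4 0 0 0;0 -0.02 0.6 0 0 0;0 -0.02 0.8 0 0 0"

```text
time_s: 18.42
eef_pos: [0.6023, 0.07, 0.055]
ee_rot: [1.071, 1.292, -1.071]
force: [-1.0, 3.9, 0.9]
width: 0.0175
```

Emit:
servo_tool --steps "0 0 0.2 0 0 0;0 -0.01 0.4 0 0 0;0 -0.01 0.6 0 0 0;0 -0.02 0.8 0 0 0"

```text
time_s: 18.92
eef_pos: [0.6039, 0.0615, 0.055]
ee_rot: [1.071, 1.291, -1.071]
force: [0.4, 2.8, -1.0]
width: 0.0169
```

Emit:
servo_tool --steps "0 0 0.2 0 0 0;0 0 0.4 0 0 0;0 0 0.6 0 0 0;0 0 0.8 0 0 0"

```text
time_s: 19.42
eef_pos: [0.6052, 0.0539, 0.055]
ee_rot: [1.071, 1.291, -1.071]
force: [-1.4, 2.5, 0.2]
width: 0.0172
```

```bash
python3 lat.py 5
```

```text
tip x 0.0497 lat -0.0022 Ff -2.74 Fl -0.91
blade top z 0.027006790878287036 z 0.05500679087828704 F [-1.38  2.53  0.24]
```

View pics/lat5b.png

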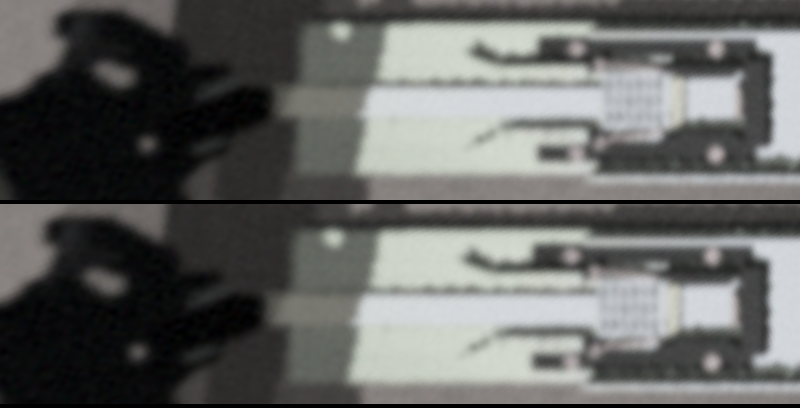

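View pics/lat5a.png

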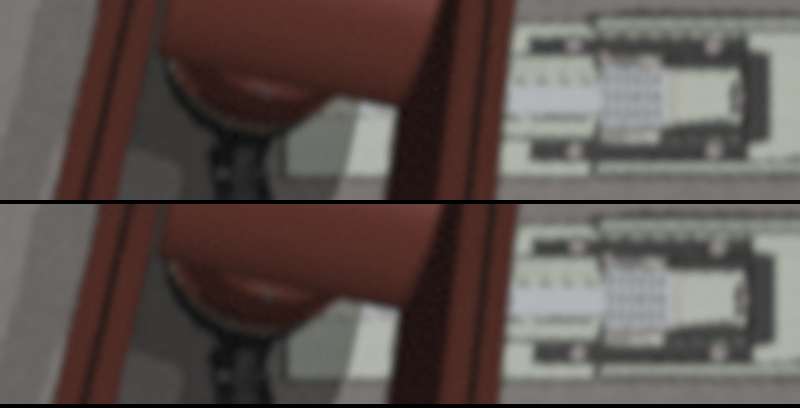

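Emit:
servo_tool --steps "0 0 0.2 0 0 0;0 -0.01 0.4 0 0 0;0 -0.01 0.6 0 0 0;0 -0.02 0.8 0 0 0;0 -0.02 1.0 0 0 0;0 -0.02 1.2 0 0 0"

```text
time_s: 20.27
eef_pos: [0.6073, 0.0421, 0.055]
ee_rot: [1.071, 1.291, -1.071]
force: [-1.2, 2.8, -0.6]
width: 0.017
```

Emit:
servo_tool --steps "0 0 0.2 0 0 0;0 0 0.4 0 0 0;0 0 0.6 0 0 0;0 0 0.8 0 0 0"

```text
time_s: 20.78
eef_pos: [0.6087, 0.0343, 0.055]
ee_rot: [1.071, 1.291, -1.071]
force: [-1.5, 2.9, -0.3]
width: 0.0175
```

Emit:
servo_tool --steps "0 0 0.1 0 0 0;0 0 0.2 0 0 0"

```text
time_s: 21.02
eef_pos: [0.609, 0.0324, 0.055]
ee_rot: [1.071, 1.291, -1.071]
force: [-1.9, 3.3, -0.3]
width: 0.0174
```

Emit:
servo_tool --steps "0 0 0.1 0 0 0;0 0 0.2 0 0 0"

```text
time_s: 21.28
eef_pos: [0.6094, 0.0304, 0.055]
ee_rot: [1.071, 1.291, -1.071]
force: [-2.0, 3.5, -1.7]
width: 0.0173
```

```bash
python3 -c "
from h import *;where();plan()
a=imaging.capture('scene');cv2.imwrite('pics/s7.png',cv2.resize(a[180:330,150:300],(600,600),interpolation=cv2.INTER_CUBIC))"
```

```text
tip x 0.0736 lat -0.0022 Ff -3.82 Fl -1.35
t 21.275 p [0.6094 0.0304 0.055 ] phi 10.64 tilt [-0. -0.] j [-0.08  0.4   1.71 -0.    1.03 -0.26] F [-2.01  3.52 -1.7 ] w 0.0173
```

View pics/s7.png

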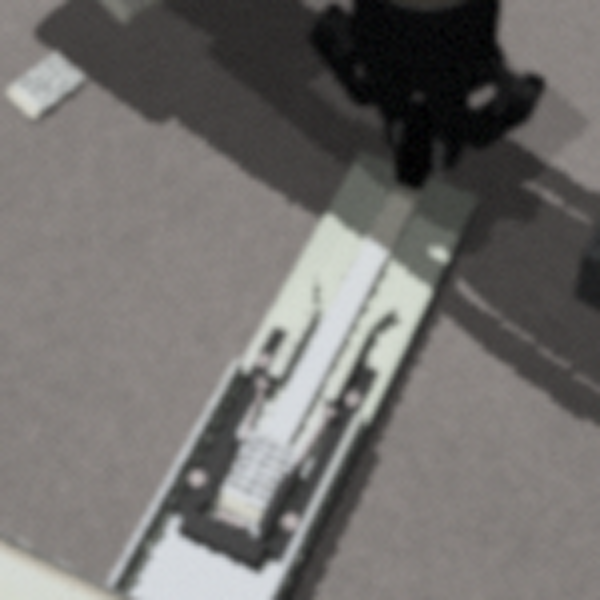

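Emit:
servo_tool --steps "0 0 0.1 0 0 0;0 0 0.2 0 0 0"

```text
time_s: 21.58
eef_pos: [0.6098, 0.0285, 0.055]
ee_rot: [1.071, 1.291, -1.071]
force: [-1.3, 1.6, 0.0]
width: 0.0173
```

Emit:
servo_tool --steps "0 0 0.1 0 0 0;0 0 0.1 0 0 0"

```text
time_s: 21.82
eef_pos: [0.61, 0.0273, 0.055]
ee_rot: [1.071, 1.291, -1.072]
force: [-0.6, 1.9, 0.5]
width: 0.0171
```

Emit:
servo_tool --steps "0 0 0.1 0 0 0;0 0 0.1 0 0 0"

```text
time_s: 22.08
eef_pos: [0.6101, 0.0267, 0.055]
ee_rot: [1.072, 1.292, -1.071]
force: [-1.2, 4.7, -0.0]
width: 0.0175
```

Emit:
servo_tool --steps "0 0 0.1 0 0 0;0 0 0.1 0 0 0"

```text
time_s: 22.32
eef_pos: [0.6103, 0.0257, 0.055]
ee_rot: [1.072, 1.292, -1.071]
force: [-1.6, 4.3, -0.3]
width: 0.0172
```

Emit:
servo_tool --steps "0 0 0.05 0 0 0;0 0 0.05 0 0 0"

```text
time_s: 22.58
eef_pos: [0.6104, 0.0253, 0.055]
ee_rot: [1.071, 1.292, -1.071]
force: [-2.1, 5.4, 0.5]
width: 0.0174
```

Emit:
servo_tool --steps "0 0 0.05 0 0 0;0 0 0.05 0 0 0"

```text
time_s: 22.82
eef_pos: [0.6104, 0.0248, 0.055]
ee_rot: [1.072, 1.292, -1.071]
force: [-2.0, 5.2, -0.8]
width: 0.0175
```

Emit:
servo_tool --steps "0 0 0.05 0 0 0;0 0 0.05 0 0 0"

```text
time_s: 23.08
eef_pos: [0.6105, 0.0244, 0.055]
ee_rot: [1.072, 1.292, -1.071]
force: [-0.9, 5.4, 0.9]
width: 0.0171
```

Emit:
servo_tool --steps "0 0 0.05 0 0 0;0 0 0.05 0 0 0"

```text
time_s: 23.32
eef_pos: [0.6108, 0.0234, 0.055]
ee_rot: [1.071, 1.291, -1.071]
force: [0.2, 3.7, -0.3]
width: 0.0175
```

Emit:
servo_tool --steps "0 0 0.05 0 0 0;0 0 0.05 0 0 0"

```text
time_s: 23.58
eef_pos: [0.6109, 0.023, 0.055]
ee_rot: [1.071, 1.291, -1.071]
force: [-0.1, 4.0, -1.1]
width: 0.0173
```

Emit:
servo_tool --steps "0 0 0.05 0 0 0;0 0 0.05 0 0 0"

```text
time_s: 23.82
eef_pos: [0.6109, 0.0226, 0.055]
ee_rot: [1.071, 1.291, -1.071]
force: [-0.6, 3.0, -0.6]
width: 0.0169
```

```bash
python3 -c "
from h import *;where();plan()
a=imaging.capture('scene');b=imaging.capture('top')
f=lambda c:cv2.resize(c,(400,500),interpolation=cv2.INTER_CUBIC)
cv2.imwrite('pics/s8.png',np.hstack([f(a[250:325,180:240]),f(cv2.rotate(b[120:180,355:430],cv2.ROTATE_90_CLOCKWISE))]))"
```

```text
tip x 0.0816 lat -0.0021 Ff -3.04 Fl -0.04
t 23.825 p [0.6109 0.0226 0.055 ] phi 10.63 tilt [ 0.0001 -0.0001] j [-0.09  0.41  1.7  -0.    1.03 -0.28] F [-0.58  2.99 -0.63] w 0.0169
```

View pics/s8.png

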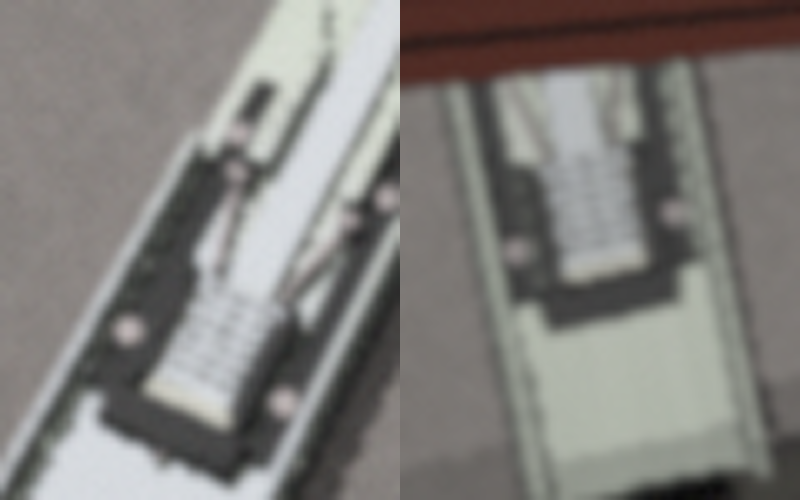

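Emit:
servo_tool --steps "0 0 0.05 0 0 0;0 0 0.05 0 0 0"

```text
time_s: 24.18
eef_pos: [0.611, 0.0223, 0.055]
ee_rot: [1.072, 1.291, -1.071]
force: [0.1, 4.2, -0.3]
width: 0.0173
```

Emit:
servo_tool --steps "0 0 0.05 0 0 0;0 0 0.05 0 0 0"

```text
time_s: 24.42
eef_pos: [0.611, 0.0223, 0.055]
ee_rot: [1.072, 1.292, -1.071]
force: [-1.4, 6.1, 0.5]
width: 0.0172
```

Emit:
servo_tool --steps "0 0 0.05 0 0 0;0 0 0.05 0 0 0"

```text
time_s: 24.68
eef_pos: [0.611, 0.0222, 0.055]
ee_rot: [1.072, 1.293, -1.071]
force: [-1.1, 8.9, 0.4]
width: 0.0171
```

Emit:
servo_tool --steps "0 0 0.03 0 0 0;0 0 0.03 0 0 0"

```text
time_s: 24.92
eef_pos: [0.611, 0.0222, 0.0551]
ee_rot: [1.072, 1.293, -1.071]
force: [-0.6, 9.0, 2.2]
width: 0.0172
```

Emit:
servo_tool --steps "0 0 -0.1 0 0 0;0 0 -0.3 0 0 0;0 0 -0.6 0 0 0;0 0 -1 0 0 0;0 0 -1.5 0 0 0;0 0 -2.2 0 0 0;0 0 -3 0 0 0"

```text
time_s: 25.8
eef_pos: [0.6056, 0.0508, 0.055]
ee_rot: [1.071, 1.291, -1.071]
force: [0.0, -0.1, -1.1]
width: 0.017
```

```bash
python3 -c "
from h import *;where();plan()
a=imaging.capture('scene');b=imaging.capture('top')
f=lambda c:cv2.resize(c,(400,500),interpolation=cv2.INTER_CUBIC)
cv2.imwrite('pics/s9.png',np.hstack([f(a[250:325,180:240]),f(cv2.rotate(b[120:180,355:430],cv2.ROTATE_90_CLOCKWISE))]))"
```

```text
tip x 0.0528 lat -0.0023 Ff 0.06 Fl 0.0
t 25.8 p [0.6056 0.0508 0.055 ] phi 10.63 tilt [ 0.     -0.0001] j [-0.05  0.4   1.71 -0.    1.03 -0.23] F [ 0.02 -0.06 -1.14] w 0.017
```

View pics/s9.png

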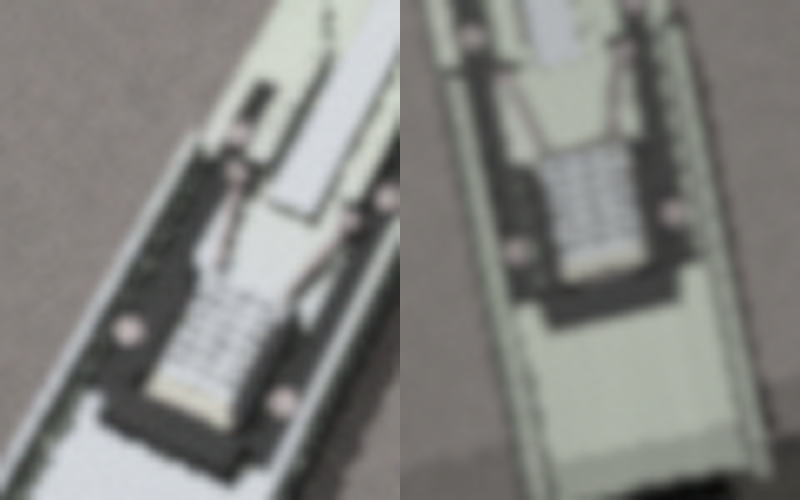

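Emit:
servo_tool --steps "0 0 -3 0 0 0;0 0 -6.5 0 0 0;0 0 -10.5 0 0 0;0 0 -14.5 0 0 0;0 0 -18 0 0 0;0 0 -19 0 0 0;0 0 -19 0 0 0"

```text
time_s: 26.78
eef_pos: [0.5705, 0.2373, 0.0549]
ee_rot: [1.07, 1.292, -1.071]
force: [0.1, -0.6, -0.9]
width: 0.0174
```

```bash
python3 -c "
from h import *;where();plan((.54,.415,.06,1.4),(.54,.415,.0345,1.4))"
```

```text
tip x -0.1369 lat -0.0038 Ff 0.6 Fl 0.04
t 26.775 p [0.5705 0.2373 0.0549] phi 10.71 tilt [ 0.0001 -0.0004] j [ 0.27  0.42  1.68 -0.    1.04  0.08] F [ 0.15 -0.59 -0.91] w 0.0174
-> [ -0.51   0.3  -18.03] [ 0.931  0.002 -0.   ]
-> [  2.04   0.3  -18.03] [ 0.931  0.002 -0.   ]
```

Emit:
servo_tool --steps "-0.5 0 -4 0.2 0 0;-0.5 0.1 -9 0.5 0 0;-0.5 0.2 -14 0.8 0 0;-0.5 0.3 -18 0.93 0 0;-0.5 0.3 -18 0.93 0 0;0.5 0.3 -18 0.93 0 0;1.5 0.3 -18 0.93 0 0;1.9 0.3 -18 0.93 0 0;1.9 0.3 -18 0.93 0 0;1.9 0.3 -18 0.93 0 0"

```text
time_s: 28.02
eef_pos: [0.5407, 0.4144, 0.0362]
ee_rot: [1.193, 1.22, -1.192]
force: [0.1, -0.6, -1.6]
width: 0.0171
```

Emit:
servo_tool --steps "0.1 0 0 0 0 0;0.1 0 0 0 0 0;0.1 0 0 0 0 0"

```text
time_s: 28.4
eef_pos: [0.5403, 0.4147, 0.0351]
ee_rot: [1.192, 1.22, -1.192]
force: [-0.3, 0.2, -0.7]
width: 0.0171
```

Emit:
servo_tool --steps "0.1 0 0 0 0 0;0.1 0 0 0 0 0;0.1 0 0 0 0 0"

```text
time_s: 28.78
eef_pos: [0.5404, 0.4146, 0.034]
ee_rot: [1.192, 1.22, -1.192]
force: [0.9, 0.2, -1.3]
width: 0.0173
```

Emit:
servo_tool --steps "0.03 0 0 0 0 0;0.03 0 0 0 0 0"

```text
time_s: 29.02
eef_pos: [0.5404, 0.4146, 0.034]
ee_rot: [1.192, 1.22, -1.192]
force: [-0.5, -0.5, 2.6]
width: 0.0172
```

Emit:
servo_tool --steps "0 0 0 0 0 0;0 0 0 0 0 0;0 0 0 0 0 0;0 0 0 0 0 0;0 0 0 0 0 0;-2 0 0 0 0 0;-5 0 0 0 0 0;-9 0 0 0 0 0;-12 0 0 0 0 0;-12 0 0 0 0 0;-12 0 0 0 0 0" --gripper 0

```text
time_s: 30.4
eef_pos: [0.5402, 0.4144, 0.1538]
ee_rot: [1.192, 1.22, -1.192]
force: [0.0, -0.1, -0.6]
width: 0.0851
```

```bash
python3 -c "
from h import *;plan()
a=imaging.capture('scene');b=imaging.capture('top')
cv2.imwrite('pics/s10.png',np.hstack([cv2.resize(a,(400,300)),cv2.resize(b,(400,300))]))
f=lambda c:cv2.resize(c,(400,500),interpolation=cv2.INTER_CUBIC)
cv2.imwrite('pics/s11.png',np.hstack([f(a[250:325,180:240]),f(cv2.rotate(b[120:180,355:430],cv2.ROTATE_90_CLOCKWISE))]))
cv2.imwrite('pics/s12.png',cv2.resize(a[80:180,250:380],(780,600),interpolation=cv2.INTER_CUBIC))"
```

```text
t 30.4 p [0.5402 0.4144 0.1538] phi 1.33 tilt [-0. -0.] j [ 0.54  0.43  1.46 -0.    1.25  0.52] F [ 0.01 -0.06 -0.61] w 0.0851
```

View pics/s10.png

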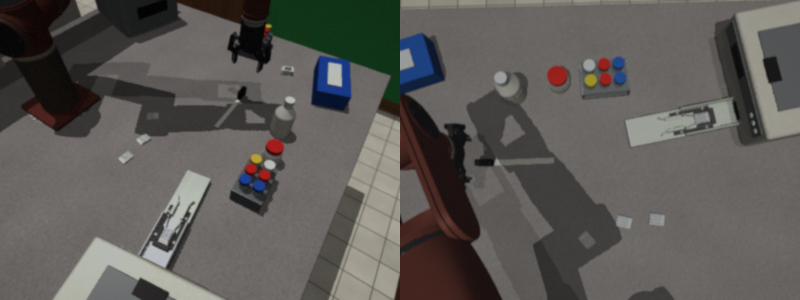

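View pics/s11.png

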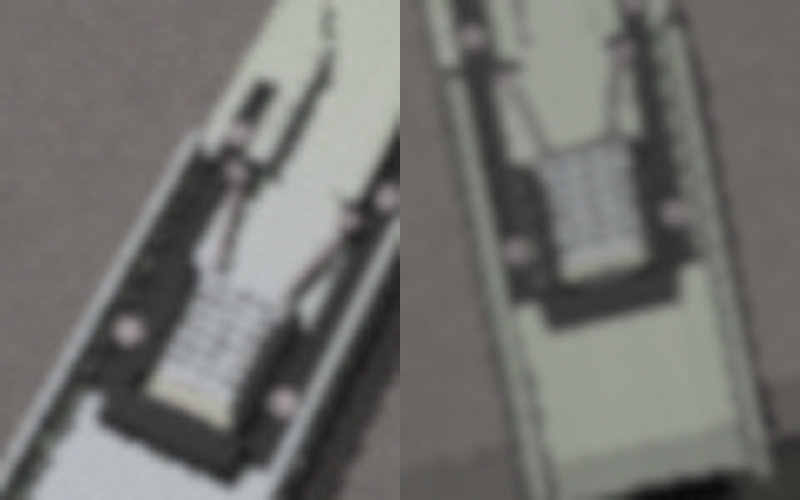

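View pics/s12.png

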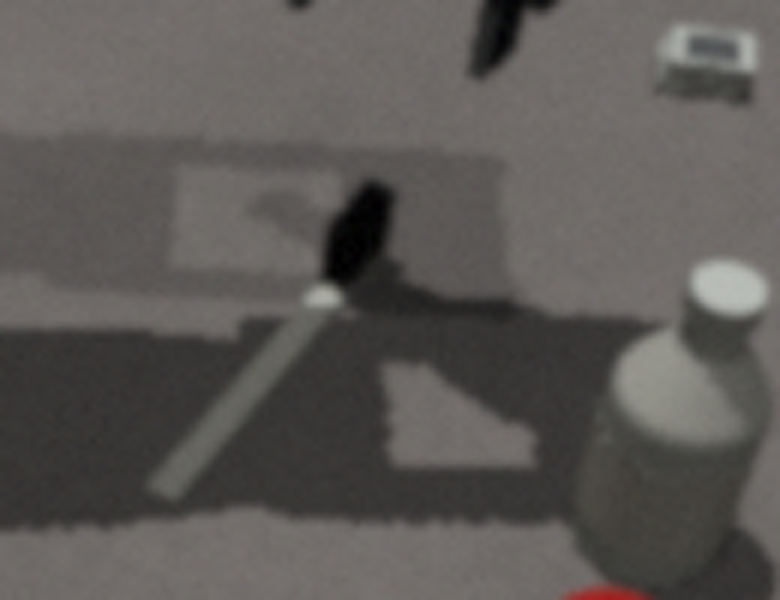

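The pictures show the cassette seated in the nest with the catch tips behind its tail, the stick flat at its old spot, and the bottle, jar and rack in place. I'm handing in.

```bash
python3 -c "
from plant import arm
print(arm.job_done(), arm.sense()['time_s'])"
```

```text
the job is handed in; nothing more can be done
the job is handed in; nothing more can be done
```

The cassette is home in the nest, the stick lies back on the bench, and I handed the job in at about 30 s of the 69 s allowed. The hand-in gives no verdict.

**What I did**
- **Laying it down:** I picked the cassette farthest from the base and laid it flat on the shelf, about 50 mm in front of the mouth, sloped face towards the printer.
- **Aligning the stick:** Before pushing, I found the stick about 1.5 mm off the channel's centre line and slightly turned. I corrected both.
- **Pushing:** Resistance was about 3–4 N through the catches. It rose to about 5.5 N on the plunger, dropped off, then climbed to 9 N at the stop without further travel.
- **Putting the stick back:** I drew it straight out and laid it near where it started.

**Last checks**
- After I drew the stick out, and again before handing in, the cassette was seated with no spring-back visible. The catch tips were about 20 mm apart behind its tail, and I estimate the tail at x = 82 mm.
- The stick looks flat and well clear of the printer. The bottle, jar and rack look unmoved, though I judged both by eye.
- The plunger's travel can't be read directly. I inferred that the cassette is caught from the force pattern, about 4.5 mm of travel after first plunger contact, and the pictures.
- The highest push force I read was about 9 N. Readings came only at the end of each short move.
- The two cameras disagreed by 2–3 mm on where the chute is. I centred the stick using its offset from the chute within each camera's picture, where the final disagreement was about 0.5 mm.

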